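Shut the product valve at the perfume filling bench

TASK

Push the sliding cover of the red-dotted valve box all the way aside onto its deck, then push the red handle that it was hiding round to its stop, so that the valve is shut. Leave the cover aside, never lifting it from its box; keep the blue-dotted box closed, and leave the bottles and other things on the bench where they stand.

Things in the scene. Friction and masses are not known exactly. Their poses are not given: they have to be found in the camera images.
- red_box: Fixed grey box, red side plates, 168 (x) x 290 (y) x 70 mm plus 12 mm high rails along both long sides. Origin: centre of its underside. -y half: open well (inside x -70 to 70, y -133 to -3 mm) with a brass pipe along y (top 41 mm above table) and the red handle. +y half: flat deck, level with the well's rim, where the cover goes; a 10 mm high stop at y = +139 mm.
- red_cover: Loose cover of the red box: grey plate 154 (x) x 144 (y) x 5 mm with a raised white block 100 x 92 x 24 mm centred on it, a red 48 mm dot on top; 0.3 kg, 1 to 3 N to slide. Origin: centre of its underside, 70 mm above the table; axes as the box's. Slides along the box's y between the rails: starts at y = -69 to -55 mm in the box frame (well covered), +67 mm is against the end stop.
- red_handle (a joint): Angle of the red valve handle about its upright axis: 0 = open, handle along the pipe, pointing to the box's -y; grows clockwise seen from above; 1.571 = shut, at its stop, handle square across the pipe, pointing to the box's -x. Stays where it is left (friction 0.06 N m).
- red_handle_axis (a point): Point on the turning axis of the red handle, half-way up its bar (52 mm above the table), at x = 0, y = -36 mm in the box's frame; hub 26 mm across. The red bar is 12 mm wide, 16 mm tall (from 44 to 60 mm above the table) and reaches 62 mm from the axis.
- red_handle_tip (a point): Outer end of the red handle's bar, 62 mm from its axis, half-way up the bar.
- blue_box: Fixed grey box, blue side plates, 168 (x) x 290 (y) x 70 mm plus 12 mm high rails along both long sides. Origin: centre of its underside. -y half: open well (inside x -70 to 70, y -133 to -3 mm) with a brass pipe along y (top 41 mm above table) and the blue handle. +y half: flat deck, level with the well's rim, where the cover goes; a 10 mm high stop at y = +139 mm.
- blue_cover: Loose cover of the blue box: grey plate 154 (x) x 144 (y) x 5 mm with a raised white block 100 x 92 x 24 mm centred on it, a blue 48 mm dot on top; 0.3 kg, 1 to 3 N to slide. Origin: centre of its underside, 70 mm above the table; axes as the box's. Slides along the box's y between the rails: starts at y = -69 to -55 mm in the box frame (well covered), +67 mm is against the end stop.
- blue_handle (a joint): Angle of the blue valve handle about its upright axis: 0 = open, handle along the pipe, pointing to the box's -y; grows clockwise seen from above; 1.571 = shut, at its stop, handle square across the pipe, pointing to the box's -x. Stays where it is left (friction 0.06 N m).
- blue_handle_axis (a point): Point on the turning axis of the blue handle, half-way up its bar (52 mm above the table), at x = 0, y = -36 mm in the box's frame; hub 26 mm across. The blue bar is 12 mm wide, 16 mm tall (from 44 to 60 mm above the table) and reaches 62 mm from the axis.
- blue_handle_tip (a point): Outer end of the blue handle's bar, 62 mm from its axis, half-way up the bar.
- vial0: Small green glass bottle with white ball cap, 38 mm across, 72 mm tall, standing loose; origin at the centre of its foot. Bystander.
- vial1: Small green glass bottle with white ball cap, 38 mm across, 72 mm tall, standing loose; origin at the centre of its foot. Bystander.
- vial2: Small green glass bottle with white ball cap, 38 mm across, 72 mm tall, standing loose; origin at the centre of its foot. Bystander.
- vial3: Small green glass bottle with white ball cap, 38 mm across, 72 mm tall, standing loose; origin at the centre of its foot. Bystander.
- tube: Cardboard tube standing on end, 60 mm across, 160 mm tall; origin at the centre of its foot. Bystander.
- cap_bowl: Small blue plastic bowl of white ball caps, 94 mm across, 40 mm tall; origin at the centre of its foot. Bystander.
- screwdriver: Screwdriver lying on the table beyond the boxes. Bystander.
Not all that is in view belongs to the job. What is shaped like the red_cover but orange is not meant.

How it is judged (in metres and radians):
On the way, in this order (a step that is already met when the one before it is completed fails the run):
1. the red box's cover is slid aside, baring the well, with the red valve still open (y of red_cover in the frame of red_box above 0.052 m and value of joint red_handle below 0.6 rad), for 0.2 s.
2. the red handle is pushed round to shut (value of joint red_handle above 1.45 rad), for 0.2 s.
At the end, for the whole second after the job is handed in: The red box's cover lies flat on its rails within 15 mm of the end stop (box-frame y over 52 mm), the red handle is within 0.12 rad of its shut stop, the blue cover is within 20 mm of its start and the blue handle still open, and no bystander has moved more than 30 mm (y of red_cover in the frame of red_box above 0.052 m and height (world z) of red_cover below 0.078 m and angle between red_cover's own z axis and vertical below 0.05 rad and linear speed of red_cover below 0.02 m/s and value of joint red_handle above 1.45 rad and distance of blue_cover from where it was at the start of the episode below 0.02 m and value of joint blue_handle below 0.1 rad and distance of each of vial0, vial1, vial2, vial3, tube, cap_bowl, screwdriver from where it was at the start of the episode below 0.03 m); the robot touches nothing.
It fails at once if the red cover is lifted more than 12 mm or tipped more than 0.15 rad (height (world z) of red_cover above 0.082 m or angle between red_cover's own z axis and vertical above 0.15 rad).
It fails at once if the blue box's cover is moved more than 20 mm or its handle turned (distance of blue_cover from where it was at the start of the episode above 0.02 m or value of joint blue_handle above 0.1 rad).
It fails at once if a bottle or other bystander is moved more than 30 mm, lifted or knocked over (distance of any of vial0, vial1, vial2, vial3, tube, cap_bowl, screwdriver from where it was at the start of the episode above 0.03 m or angle between any of vial0, vial1, vial2, vial3, tube, cap_bowl's own z axis and vertical above 0.6 rad).
It also fails if it takes over 45 s, if anything falls off the work surface, if the arm or the gripper's body presses on something with over 40 N, if the wrist force passes 120 N, or if a joint passes its speed limit or range.

ROBOT

A 6-joint arm with a two-finger parallel gripper is mounted at the origin on the work surface. World frame = base frame: x ahead of the robot, y to its left, z up, the work surface at z = 0. Lengths are in m, angles in degrees, forces in N, time in s.
With the tool pointing down it reaches from about 0.3 to 0.75 m from the base axis. Payload 8.5 kg.
Tool frame: the origin (TCP) lies at the very end of the fingers, on their centre line; the grasp point (between the pads) lies 19 mm behind it (env.pinch_z is the distance from the TCP to the grasp point, in m); z points along the fingers, y is the line along which they close (so a half turn about z gives the same grasp; the last joint's range is limited). The gripper opens to 85 mm and grips with 20 to 120 N. Pads are 22 mm wide; open, the fingers measure 114 mm over their backs; the gripper's body (76 mm by 85 mm) begins 54 mm behind the grasp point. The pads swing forward as they close: fully open they stand 13 mm farther back than shut.
Start: joints at [62.149, 21.807, 74.336, -0, 83.858, -12.336], TCP at [0.147, 0.53, 0.231] pointing down, gripper open.
Joint ranges: [-178.18, 178.18], [-50.72, 133.34], [12.68, 142.11], [-81.47, 261.47], [9.98, 163.14], [-165.26, 165.26]. Speed limits (degrees/s): [136.94, 136.94, 180, 180, 180, 180].

INTERFACE

Orientations are given as a 3x3 rotation matrix whose columns are the frame's x, y, z axes.
In Python, from rig import env, viewer gives the robot as it stands.
- The arm moves only by the tool drive_tool, never from a script. Its argument "series" is a list of rows, each a list of 3 entries, a list of its own where there are three numbers: the shift along the tool's x, y, z in m, then the turn about the tool's z in degrees, then the finger opening in m, from 0 to 0.0854. A call has 1 to 20 rows; each row is the pose to reach, as a shift and turn from the pose commanded when the call began, along the tool's axes at that moment; what a row does not reach only later rows make up. A row lasts 1/10 s, in which the tool goes at most 50 mm and 8.59 degrees, less where a joint would pass 70% of its speed; a pose out of reach is approached as far as the arm can. A call with a gripper value outside its range is refused whole. The fingers move at their own pace and stop on an object; "newtons" is the grip in N (left out, the last holds). Time passes only in rows, so rows that repeat a pose let the fingers close. It gives the time, the measured TCP pose, the force, the opening and the grip force at its end, in the units of the state.
- env.observe(): the state, without advancing time (a new reading comes with each control period).
- viewer.get_image(name): name is "side" or "top" or "wrist"; returns a dict with "img" (420x560x3 uint8, red, green, blue), "depth" (420x560 float32, m along the optical axis (not along the pixel's ray), 0 where there is no reading), "camera_matrix" (3x3 intrinsics, pixels), "rvec" (rotation vector, rad) and "tvec" (3), from world to camera coordinates, as OpenCV has them. Camera axes: x right, y down, z forward; pixel columns grow to the right and rows downward; lengths in m; the calibration is good to about 2 mm. The wrist camera is an equidistant fisheye: a pixel r from the principal point sees the ray r / f radians off the axis. A picture is of the moment at which its call begins.
- env.close_job(): hands the job in; it is judged then, once.
The state is a dict: "time_s": time; "q": joint angles; "qvel": joint speeds; "joint_efforts": joint torques, N m; "position": TCP position; "tool_rot": TCP orientation; "ft_force": force on the tool from outside, world axes, zero at the start; "wrist_torque": the same for the moment, N m; "grip_width": finger opening in m; "gripper_force": force on a finger pad.
Only numpy, scipy, OpenCV 4.12 (cv2) and the standard library are available. Lean on these libraries where they do the work, as an engineer would, in place of code of your own. Each camera call takes 0.05 s, during which the arm holds its last target. There are 200 camera calls.

## Working session

There is one attempt and no reset: what is moved stays moved. The work goes in short steps, Python scripts to look and compute and a tool call to move; the robot and the scene stay as the last step left them, time stands still between calls to the robot, and variables do not carry over. Pictures are saved under pics/ and viewed, at most 10 in all, crops included, and the job is handed in when it is done.

Besides the shell and the picture viewer there is one more tool, called after "Emit:" as name(argument=value, ...) on one line, values as JSON. drive_tool: Moves the arm, as the interface text tells. Its arguments: {"type":"object","properties":{"series":{"type":"array"},"newtons":{"type":"number"}},"required":["series"]}

```bash
mkdir -p pics
cat > h.py <<'E'
import numpy as np, cv2
from rig import env, viewer
def shot(n,f):
    d=viewer.get_image(n); cv2.imwrite('pics/'+f+'.png',d['img'][:,:,::-1]); np.savez('pics/'+f+'.npz',**d); return d
def load(f): return np.load('pics/'+f+'.npz')
def world(d):
    K=d['camera_matrix']; R=cv2.Rodrigues(d['rvec'])[0]; t=np.ravel(d['tvec']); z=d['depth']
    v,u=np.mgrid[:z.shape[0],:z.shape[1]]
    p=np.stack([(u-K[0,2])/K[0,0]*z,(v-K[1,2])/K[1,1]*z,z],-1)
    return (p-t)@R
E
python3 - <<'E'
from h import *
shot('top','top0'); shot('side','side0')
s=env.observe(); print(s['position'],s['tool_rot'],s['time_s'],s['ft_force'])
E
```

```text
[0.14702529 0.52972007 0.23077867] [[-9.63549613e-01  2.67529016e-01 -6.07935415e-04]
 [ 2.67529566e-01  9.63548948e-01 -1.16410113e-03]
 [ 2.74344700e-04 -1.28430989e-03 -9.99999138e-01]] 0.1 [ 1.38226137 -0.50358529  0.31772624]
```

View pics/top0.png

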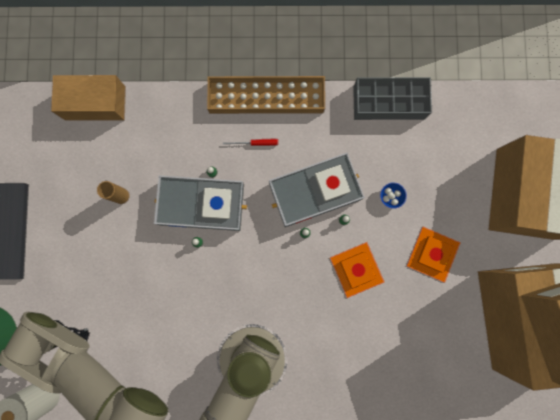

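View pics/side0.png

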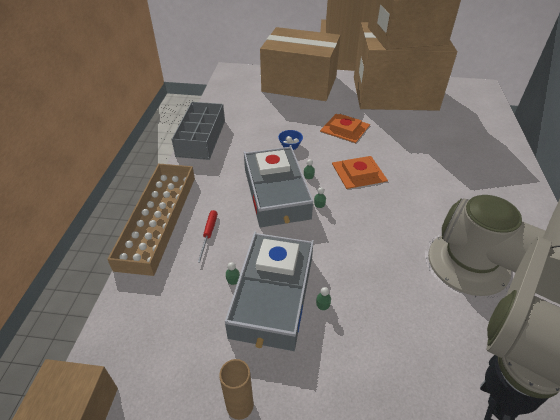

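Run:
```python
from h import *
d=load('top0'); P=world(d); img=d['img'].astype(int)
r,g,b=img[...,0],img[...,1],img[...,2]
v,u=np.mgrid[:420,:560]
def near(c,R): return (u-c[0])**2+(v-c[1])**2<R*R
for n,c in (('red',(316,190)),('blue',(200,203))):
    m=near(c,62)&(P[...,2]>.06)&(P[...,2]<.088)
    n_,lab,st,_=cv2.connectedComponentsWithStats(m.astype('uint8')); k=1+np.argmax(st[1:,4])
    q=P[lab==k][:,:2].astype('float32'); print(n,'box',cv2.minAreaRect(q*1000))
    m=near(c,62)&(P[...,2]>.092)&(P[...,2]<.107)
    n_,lab,st,_=cv2.connectedComponentsWithStats(m.astype('uint8')); k=1+np.argmax(st[1:,4])
    q=P[lab==k].astype('float32'); print(n,'block',cv2.minAreaRect(q[:,:2]*1000),np.median(q[:,2]))
    dm=near(c,62)&(P[...,2]>.092)&((r-b>80) if n=='red' else (b-r>80))&((r-g>80) if n=='red' else (b-g>40))
    print('dot',dm.sum(),P[dm].mean(0))
for n,c,R in (('v0',(212,172),9),('v1',(197,242),9),('v2',(306,233),9),('v3',(345,219),9),('bowl',(393,195),16),('tube',(113,192),18),('or1',(358,270),30)):
    m=near(c,R)&(P[...,2]>.02); q=P[m]; print(n,m.sum(),q[:,:2].mean(0).round(3),q.min(0).round(3),q.max(0).round(3))
```

```text
red box ((586.4341430664062, -226.20286560058594), (169.10073852539062, 291.38446044921875), 19.4857177734375)
red block ((604.5472412109375, -279.03631591796875), (99.67745971679688, 93.0987548828125), 19.36681365966797) 0.098456584
dot 128 [ 0.60302651 -0.27620349  0.11169705]
blue box ((540.3215942382812, 179.62232971191406), (293.0982360839844, 169.33993530273438), 86.08429718017578)
blue block ((535.408935546875, 115.54810333251953), (92.56976318359375, 99.82398986816406), 86.17498779296875) 0.09858326
dot 110 [0.53379069 0.11420735 0.11443088]
v0 110 [0.643 0.137] [ 0.353 -0.073  0.02 ] [0.675 0.159 1.673]
v1 94 [0.405 0.188] [0.387 0.172 0.02 ] [0.422 0.208 0.072]
v2 91 [ 0.437 -0.187] [ 0.421 -0.206  0.021] [ 0.456 -0.17   0.076]
v3 93 [ 0.481 -0.321] [ 0.353 -0.344  0.024] [ 0.502 -0.073  1.673]
bowl 373 [ 0.569 -0.501] [ 0.353 -0.546  0.02 ] [ 0.614 -0.073  1.673]
tube 502 [0.569 0.461] [ 0.353 -0.073  0.021] [0.602 0.5   1.673]
or1 772 [ 0.309 -0.368] [ 0.248 -0.431  0.02 ] [ 0.369 -0.073  1.673]
```

Emit:
drive_tool(series=[[[-0.703, -0.721, 0], 55, 0], [[-0.703, -0.721, 0], 55, 0], [[-0.703, -0.721, 0], 55, 0], [[-0.703, -0.721, 0], 55, 0], [[-0.703, -0.721, 0], 55, 0], [[-0.703, -0.721, 0], 55, 0], [[-0.703, -0.721, 0], 55, 0], [[-0.703, -0.721, 0], 55, 0], [[-0.703, -0.721, 0], 55, 0], [[-0.703, -0.721, 0], 55, 0], [[-0.703, -0.721, 0], 55, 0], [[-0.703, -0.721, 0], 55, 0], [[-0.703, -0.721, 0], 55, 0], [[-0.703, -0.721, 0], 55, 0], [[-0.703, -0.721, 0], 55, 0], [[-0.703, -0.721, 0], 55, 0], [[-0.703, -0.721, 0], 55, 0], [[-0.703, -0.721, 0], 55, 0], [[-0.703, -0.721, 0], 55, 0], [[-0.703, -0.721, 0], 55, 0]])

```text
time_s: 2.1
position: [0.6288, -0.3484, 0.2308]
tool_rot: [[-0.333, 0.943, -0.001], [0.943, 0.333, 0.001], [0.001, -0.0, -1.0]]
ft_force: [0.2, 0.9, 0.3]
grip_width: -0.0002
gripper_force: 0.0
```

Emit:
drive_tool(series=[[[0, 0, 0.05], 0, 0], [[0, 0, 0.1], 0, 0], [[0, 0, 0.13], 0, 0], [[0, 0, 0.146], 0, 0], [[0, 0, 0.146], 0, 0], [[0, 0, 0.146], 0, 0]])

```text
time_s: 2.7
position: [0.6285, -0.3469, 0.0859]
tool_rot: [[-0.334, 0.943, 0.0], [0.943, 0.334, -0.0], [-0.0, 0.0, -1.0]]
ft_force: [-0.9, 0.4, 0.5]
grip_width: -0.0002
gripper_force: 0.0
```

Run:
```python
from h import *
shot('wrist','w1'); shot('top','top1')
p=env.observe()['position']; a=np.radians(19.45); d=p[:2]-[.5864,-.2262]
print(p,d@[np.cos(a),np.sin(a)],d@[-np.sin(a),np.cos(a)])
```

```text
[ 0.62881903 -0.34707616  0.08700178] -0.0002515627959946187 -0.12810291119883638
```

View pics/w1.png

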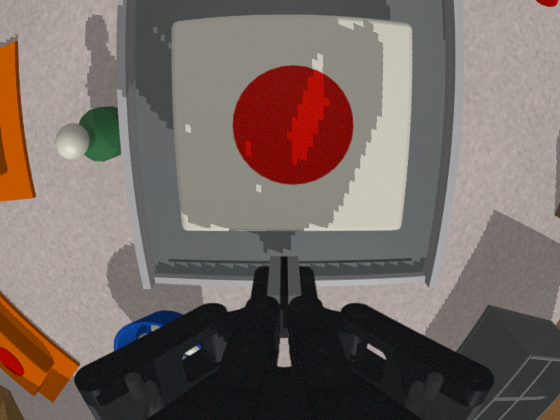

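Emit:
drive_tool(series=[[[0.004, 0, 0.003], 0, 0], [[0.01, 0, 0.003], 0, 0], [[0.016, 0, 0.003], 0, 0], [[0.022, 0, 0.003], 0, 0], [[0.03, 0, 0.003], 0, 0], [[0.038, 0, 0.003], 0, 0], [[0.046, 0, 0.003], 0, 0], [[0.054, 0, 0.003], 0, 0], [[0.062, 0, 0.003], 0, 0], [[0.07, 0, 0.003], 0, 0], [[0.078, 0, 0.003], 0, 0], [[0.086, 0, 0.003], 0, 0], [[0.094, 0, 0.003], 0, 0], [[0.102, 0, 0.003], 0, 0], [[0.109, 0, 0.003], 0, 0], [[0.115, 0, 0.003], 0, 0], [[0.12, 0, 0.003], 0, 0], [[0.124, 0, 0.003], 0, 0], [[0.127, 0, 0.003], 0, 0], [[0.127, 0, 0.003], 0, 0]])

```text
time_s: 4.8
position: [0.5856, -0.2264, 0.0821]
tool_rot: [[-0.334, 0.943, -0.001], [0.943, 0.334, 0.001], [0.001, -0.0, -1.0]]
ft_force: [0.2, 0.6, -0.0]
grip_width: -0.0
gripper_force: 0.0
```

```bash
cat >> h.py <<'E'
def bx(p):
    a=np.radians(19.45); d=np.asarray(p)[...,:2]-[.5864,-.2262]
    return d@np.array([[np.cos(a),-np.sin(a)],[np.sin(a),np.cos(a)]])
def block(d):
    P=world(d); B=bx(P); m=(abs(B[...,0])<.09)&(abs(B[...,1])<.15)&(P[...,2]>.092)&(P[...,2]<.104)&(d['img'].min(2)>90)
    q=B[m].astype('float32'); return cv2.minAreaRect(q*1000),np.percentile(q,[1,99],axis=0)
E
python3 - <<'E'
from h import *
d=shot('top','top2'); shot('wrist','w2'); s=env.observe(); print(s['position'],bx(s['position']),s['ft_force']); print(block(d)); print(block(load('top0')))
E
```

```text
[ 0.58556868 -0.22653874  0.08192032] [-8.96675306e-04 -4.25917420e-05] [ 0.26738755  0.80828644 -0.28936646]
(((26.226163864135742, 59.50566864013672), (87.63749694824219, 48.72731018066406), 79.66555786132812), array([[-0.00075284,  0.02164533],
       [ 0.04942735,  0.10156966]]))
(((-16.896774291992188, -63.17129898071289), (133.61656188964844, 107.05684661865234), 0.7003876566886902), array([[-0.04942547, -0.10115129],
       [ 0.04843125, -0.01018059]]))
```

View pics/w2.png

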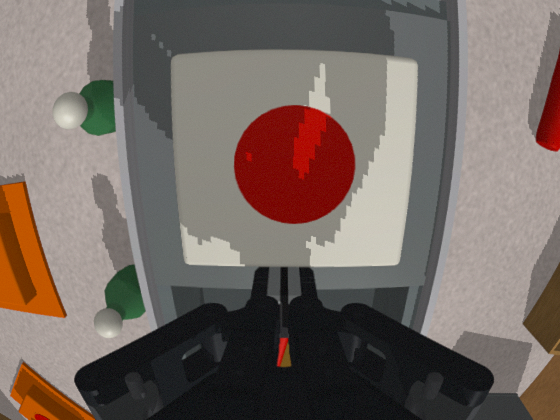

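Emit:
drive_tool(series=[[[0.003, 0, 0], 0, 0], [[0.006, 0, 0], 0, 0], [[0.008, 0, 0], 0, 0], [[0.01, 0, 0], 0, 0], [[0.01, 0, 0], 0, 0]])

```text
time_s: 5.4
position: [0.5825, -0.2171, 0.0823]
tool_rot: [[-0.334, 0.943, -0.0], [0.943, 0.334, 0.0], [0.0, -0.0, -1.0]]
ft_force: [0.4, 0.7, -0.6]
grip_width: -0.0
gripper_force: 0.0
```

Run:
```python
from h import *
s=env.observe(); print(s['position'],bx(s['position']),s['ft_force'])
```

```text
[ 0.58245109 -0.21714053  0.08234874] [-0.0007069   0.00985739] [ 0.4097649   0.7430697  -0.58100666]
```

Emit:
drive_tool(series=[[[-0.006, 0, 0], 0, 0], [[-0.015, 0, 0], 0, 0], [[-0.02, 0, -0.04], 0, 0], [[-0.06, 0.02, -0.06], 0, 0], [[-0.095, 0.036, -0.06], 0, 0], [[-0.095, 0.036, -0.06], 0, 0], [[-0.095, 0.036, -0.06], 0, 0]])

```text
time_s: 6.1
position: [0.648, -0.2958, 0.1413]
tool_rot: [[-0.333, 0.943, -0.001], [0.943, 0.333, 0.001], [0.001, -0.001, -1.0]]
ft_force: [-0.2, -0.4, -1.0]
grip_width: -0.0
gripper_force: 0.0
```

Run:
```python
from h import *
d=shot('wrist','w3'); t=shot('top','top3'); s=env.observe(); print(s['position'],bx(s['position'])); print(block(t))
cv2.imwrite('pics/t3c.png',cv2.resize(t['img'][120:270,230:430,::-1],None,fx=3,fy=3))
```

```text
[ 0.64769093 -0.29467448  0.14200151] [ 0.03499229 -0.08497572]
(((6.513172149658203, 66.0603256225586), (92.3325424194336, 86.37481689453125), 89.69998168945312), array([[-0.03094565,  0.02283887],
       [ 0.04940218,  0.11180126]]))
```

View pics/w3.png

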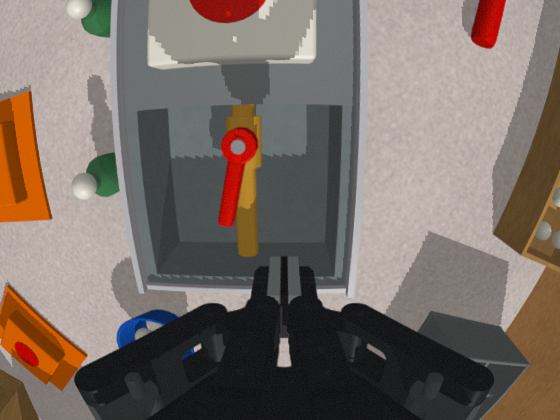

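View pics/t3c.png

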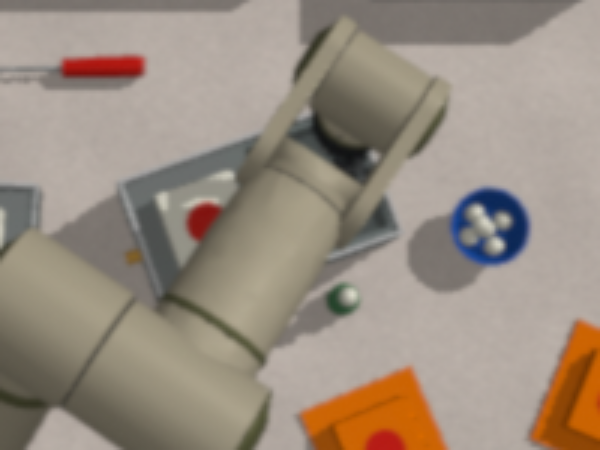

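Emit:
drive_tool(series=[[[0, 0, 0.04], 0, 0], [[0, 0, 0.075], 0, 0], [[0, 0, 0.093], 0, 0], [[0, 0, 0.093], 0, 0], [[0.007, -0.009, 0.093], 0, 0], [[0.007, -0.017, 0.093], 0, 0], [[0.005, -0.023, 0.093], 0, 0], [[0.004, -0.029, 0.093], 0, 0], [[0.004, -0.035, 0.093], 0, 0], [[0.004, -0.04, 0.093], 0, 0], [[0.005, -0.046, 0.093], 0, 0], [[0.007, -0.052, 0.093], 0, 0], [[0.009, -0.057, 0.093], 0, 0], [[0.012, -0.062, 0.093], 0, 0], [[0.016, -0.067, 0.093], 0, 0], [[0.021, -0.071, 0.093], 0, 0], [[0.026, -0.074, 0.093], 0, 0], [[0.03, -0.077, 0.093], 0, 0], [[0.031, -0.077, 0.093], 0, 0], [[0.031, -0.077, 0.093], 0, 0]])

```text
time_s: 8.2
position: [0.565, -0.2913, 0.0493]
tool_rot: [[-0.334, 0.943, -0.001], [0.943, 0.334, 0.0], [0.001, -0.001, -1.0]]
ft_force: [0.6, -0.7, 0.6]
grip_width: -0.0004
gripper_force: 0.0
```

Run:
```python
from h import *
shot('wrist','w4'); s=env.observe(); print(s['position'],bx(s['position']),s['ft_force'])
```

```text
[ 0.56512309 -0.29139937  0.04927829] [-0.04177304 -0.05439373] [ 0.62578877 -0.3526776  -0.54653335]
```

View pics/w4.png

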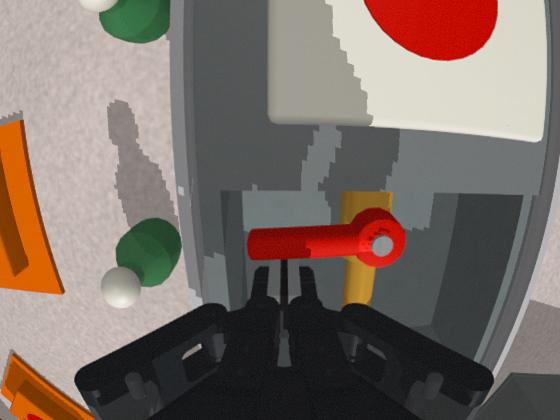

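Emit:
drive_tool(series=[[[0.001, 0, 0], 0, 0], [[0.002, 0, 0], 0, 0], [[0.003, 0, 0], 0, 0], [[0.003, 0, 0], 0, 0]])

```text
time_s: 8.65
position: [0.5642, -0.2887, 0.0493]
tool_rot: [[-0.334, 0.943, -0.0], [0.943, 0.334, -0.0], [0.0, -0.0, -1.0]]
ft_force: [0.8, -0.8, 0.4]
grip_width: 0.0001
gripper_force: 0.5
```

Emit:
drive_tool(series=[[[0.001, 0, 0], 0, 0], [[0.002, 0, 0], 0, 0], [[0.002, 0, 0], 0, 0]])

```text
time_s: 8.95
position: [0.5641, -0.2884, 0.0495]
tool_rot: [[-0.333, 0.943, 0.002], [0.943, 0.333, -0.003], [-0.004, 0.001, -1.0]]
ft_force: [2.3, -7.7, -3.6]
grip_width: -0.0003
gripper_force: 4.0
```

Run:
```python
from h import *
d=shot('wrist','w5'); s=env.observe(); print(bx(s['position']),s['ft_force'])
# handle angle: intersect red pixels' fisheye rays with the bar top z=0.060
img=d['img'].astype(int); K=d['camera_matrix']; R=cv2.Rodrigues(d['rvec'])[0]; t=np.ravel(d['tvec'])
v,u=np.where((img[...,0]>100)&(img[...,1]<60)&(img[...,2]<60))
k=(v>180)&(v<290)&(u>230)&(u<420); u,v=u[k],v[k]
x,y=(u-K[0,2])/K[0,0],(v-K[1,2])/K[1,1]; th=np.hypot(x,y)
r=np.stack([x/th*np.sin(th),y/th*np.sin(th),np.cos(th)],-1)@R; c=-R.T@t
B=bx(c+r*((.060-c[2])/r[:,2])[:,None])
print(B.min(0),B.max(0)); q=B[(B[:,0]<-.02)]
xs=np.arange(-.056,-.02,.004); e=[(B[abs(B[:,0]-a)<.001][:,1].max(),B[abs(B[:,0]-a)<.001][:,1].min()) for a in xs]
print(np.round(e,4)); print('slope far edge',np.polyfit(xs,[i[0] for i in e],1))
```

```text
[-0.04170723 -0.05121695] [ 1.69925072 -7.25732452 -3.73714671]
[-0.05765498 -0.04601838] [ 0.01542168 -0.01598491]
[[-0.0239 -0.0383]
 [-0.0234 -0.0383]
 [-0.0234 -0.0388]
 [-0.0234 -0.0387]
 [-0.0234 -0.0387]
 [-0.0234 -0.0387]
 [-0.0234 -0.0388]
 [-0.0234 -0.0388]
 [-0.023  -0.0388]]
slope far edge [ 0.01654713 -0.0227513 ]
```

Force rose to about 8 N, so the handle is at its stop, and the bar is square within 0.02 rad. Next I back off and raise the tool clear.

Emit:
drive_tool(series=[[[-0.008, 0, 0], 0, 0], [[-0.015, 0, 0], 0, 0], [[-0.02, 0.01, 0], 0, 0], [[-0.02, 0.01, -0.05], 0, 0], [[-0.02, 0.01, -0.1], 0, 0], [[-0.02, 0.01, -0.14], 0, 0], [[-0.02, 0.01, -0.14], 0, 0], [[-0.02, 0.01, -0.14], 0, 0]])

```text
time_s: 9.8
position: [0.5798, -0.3024, 0.1897]
tool_rot: [[-0.334, 0.943, 0.001], [0.943, 0.334, -0.0], [-0.001, 0.001, -1.0]]
ft_force: [0.4, -0.4, 0.2]
grip_width: 0.0002
gripper_force: 0.0
```

Run:
```python
from h import *
shot('wrist','w6'); t=shot('top','top6'); print(env.observe()['position'],block(t))
```

```text
[ 0.57923599 -0.30202493  0.18766575] (((0.06674957275390625, 65.7079849243164), (92.02790832519531, 100.0777587890625), 89.81205749511719), array([[-0.04879478,  0.02131946],
       [ 0.04879806,  0.11120885]]))
```

View pics/w6.png

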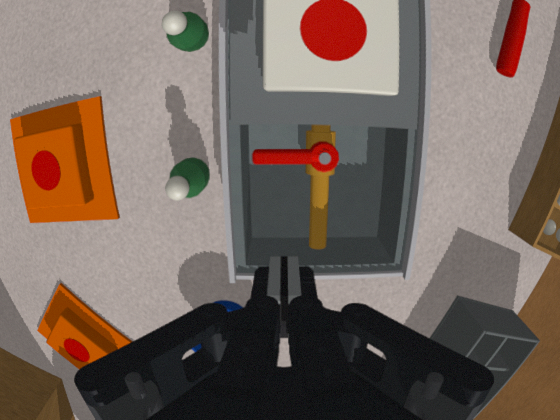

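The cover is at y ≈ 66 mm, the handle (255–335, 157) lies square across the pipe, and the bottles are still standing.

```bash
python3 -c "
from rig import env
print(env.close_job())"
```

```text
the job is handed in; nothing more can be done
None
```

I slid the red cover to its end stop (about 66 of 67 mm) and turned the red handle to its shut stop (square to within about 0.02 rad). I didn't touch the blue box or the other things on the bench, and handed the job in after about 10 s; the hand-in returned no verdict.

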